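# Push a dead light out of a campfire base

### The arm

A 7-joint arm with a two-finger parallel gripper is mounted at the origin on the work surface. World frame = base frame: x ahead of the robot, y to its left, z up, the work surface at z = 0. Lengths are in mm, angles in rad, forces in N, time in s.
With the tool pointing down it reaches from about 400 to 925 mm from the base axis. Payload 4.1 kg.
Tool frame: the origin (TCP) lies between the finger pads; the fingertips stand 8 mm ahead of it and the grasp point (between the pads) lies 11 mm behind it; z points along the fingers, y is the line along which they close (so a half turn about z gives the same grasp; the last joint's range is limited). The gripper opens to 85 mm and grips with 20 to 120 N. Pads are 22 mm wide; open, the fingers measure 114 mm over their backs; the gripper's body (76 mm by 85 mm) begins 54 mm behind the grasp point. The pads swing forward as they close: fully open they stand 13 mm farther back than shut.
Start: joints at [1.102, 0.398, 0.045, 1.537, -0.019, 1.207, -0.051], TCP at [234.968, -606.084, 207.247] pointing down, gripper open.
Joint ranges: [-2.82, 2.82], [-0.49, 2.23], [-1.37, 1.46], [0, 2.46], [-1.36, 4.5], [0.23, 2], [-2.94, 2.94]. Speed limits (rad/s): [2.57, 2.57, 3.14, 3.14, 3.14, 3.14, 3.14].

### API

Orientations are given as a unit quaternion [w, x, y, z].
In Python, from station import telemetry, cams, workorder gives the robot as it stands. The module is installed in compiled form; this text tells all that it offers.
- The arm moves only by the tool drive_tool, never from a script. Its argument "commands" is a list of rows, each an object of numbers: "dx", "dy", "dz": the shift along the tool's x, y, z each as a share of 0.25 m, from -1 to 1; "rx", "ry", "rz": the turn, a rotation vector about the tool's x, y, z each as a share of 45 degrees, from -1 to 1; "hand": the gripper's target within -1 to 1 (fully open at 1, half-way at 0, shut at -1). A call has 1 to 20 rows; each row is the pose to reach, as a shift and turn from the pose commanded when the call began, along the tool's axes at that moment; what a row does not reach only later rows make up. A row lasts 1/8 s, in which the tool goes at most 62.5 mm and 10.7 degrees, less where a joint would pass 70% of its speed; a pose out of reach is approached as far as the arm can. A call with a number of a shift or a turn outside -1 to 1 is refused whole. A call with a gripper value outside its range is refused whole. The fingers move at their own pace and stop on an object; "squeeze" is the grip in N (left out, the last holds). Time passes only in rows, so rows that repeat a pose let the fingers close. It gives the time, the measured TCP pose, the force, the opening and the grip force at its end, in the units of the state.
- telemetry.read_state(): the state, without advancing time (a new reading comes with each control period).
- cams.read_camera(name): name is "scene" or "side" or "wrist"; returns a dict with "img" (420x560x3 uint8, blue, green, red), "fx", "fy", "cx", "cy" (pixels), "world_from_camera" (4x4, takes a point from camera to world coordinates). Camera axes: x right, y down, z forward; pixel columns grow to the right and rows downward; lengths in mm; the calibration is good to about 2 mm. A picture is of the moment at which its call begins. There is no depth.
- workorder.job_done(): hands the job in; it is judged then, once.
The state is a dict: "time_s": time; "joint_positions": joint angles; "dq": joint speeds; "joint_torque": joint torques, N m; "eef_pos": TCP position; "eef_rot": TCP orientation; "wrist_force": force on the tool from outside, world axes, zero at the start; "torque": the same for the moment, N m; "opening": finger opening in mm; "finger_force": force on a finger pad.
Only numpy, scipy, OpenCV 4.12 (cv2) and the standard library are available. Lean on these libraries where they do the work, as an engineer would, in place of code of your own. Each camera call takes 0.05 s, during which the arm holds its last target. There are 200 camera calls.

### The job

The light in the cork campfire base is dead. Set the base over the pin of the push-out stand so that the pin enters the hole in its underside, and press it fully down onto the stand so that the light is poked up; do not force it against the pin (over 30 N bends it), but feel for the hole lightly. Then take the light out and lay it flat, lens up, in the tray beside the spent one without dropping it, leaving the base sitting on the stand and everything else where it is.

Things in the scene. Friction and masses are not known exactly. Their poses are not given: they have to be found in the camera images.
- plinth: loose cork base of a model campfire on the counter: block 90 mm (its x) by 56 mm (its y) by 44 mm tall, about 0.25 kg. Origin: centre of its underside; z up. The light sits in a round recess, 35.5 mm wide and 20 mm deep, in the middle of its top. Small rocks up to 8 mm high lie along its +x and -x ends, 32 mm or more from the centre; the long sides are plain: grip it across y (56 mm)
- plinth_hole (a point): centre of the access hole in the plinth's underside (same point as the plinth's origin). The hole is round, 12 mm across, and runs straight up through the 24 mm thick floor of the recess to the light's underside
- light: white round battery light with an orange lens, 34 mm wide, 20 mm tall, 25 g; origin: centre of its underside, z up. Its top is level with the cork, so it cannot be gripped there. Two sprung clips near the recess floor hold it: it takes about 5 to 12 N to start it upward and is free once risen about 9 mm. With the plinth fully down on the stand it is 16 mm up
- stand: push-out stand fixed to the counter: round blue base 90 mm across, 20 mm tall, origin at the centre of its underside, with an upright rigid steel pin 8 mm across, its nearly flat tip 40 mm above the base's top (60 mm above the counter). The pin's axis is 5 mm off the base's centre in a direction that differs every time and is not measured: find it by feel, or see it
- stand_top (a point): centre of the top face of the stand's base, 20 mm above the counter (the pin rises 5 mm beside this point)
- tray: fixed shallow wooden tray for flat lights, outside 120 mm (its x) by 150 mm (its y) by 18 mm tall, walls and floor 4 mm thick. Origin: centre of its underside. The spent light occupies the +y part; from its centre to the -y wall it is empty
- red_house: cork cottage with a red roof, about 70 x 62 x 75 mm. Leave it alone.
- slate_house: cork cottage with a dark roof, about 60 x 62 x 80 mm. Leave it alone.
- jug: small terracotta jug, 42 mm wide, 52 mm tall. Leave it alone.
- bridge: cork bridge, 130 x 50 x 45 mm. Leave it alone.
- brush: hand brush, lying. Leave it alone.
- well: grey model well with a wooden frame, 60 mm wide, 83 mm tall. Leave it alone.
- spent_light: a flat battery light of the same make (34 mm across, 20 mm tall), already lying in the tray, 45 mm from the tray's centre on its +y side. Leave it alone
Things that resemble listed ones, but are neither listed nor needed, are in the scene too. Leave any green or yellow look-alike of the stand alone.

How it is judged (in metres and radians):
On the way:
1. the plinth is fully down on the stand with the pin through its hole and the light standing out of it (z of plinth in the frame of stand_top below 0.003 m and horizontal distance between plinth and stand_top below 0.015 m and angle between plinth's own z axis and vertical below 0.06 rad and z of light in the frame of plinth between 0.037 and 0.05 m and horizontal distance between light and plinth below 0.006 m), for 0.3 s.
At the end, for the whole second after the job is handed in: the light lies flat (within 0.1 rad), lens up, on the floor of the tray, at rest; the plinth sits upright on the stand, its underside within 3 mm of the base's top and its centre within 15 mm of the base's centre, at rest (z of plinth in the frame of stand_top below 0.003 m and horizontal distance between plinth and stand_top below 0.015 m and angle between plinth's own z axis and vertical below 0.06 rad and x of light in the frame of tray between -0.05 and 0.05 m and y of light in the frame of tray between -0.065 and 0.065 m and z of light in the frame of tray below 0.007 m and angle between light's own z axis and vertical below 0.1 rad and linear speed of each of light, plinth below 0.02 m/s); the robot touches nothing.
It fails at once if the plinth is pressed on the stand or its pin with more than 30 N (contact force between plinth and stand above 30 N).
It fails at once if the light is pressed on the pin with more than 30 N (contact force between light and stand above 30 N).
It fails at once if the light is dropped (falls free faster than 0.6 m/s, about 18 mm) after leaving the plinth (linear speed of light above 0.6 m/s and contact force between the fingers and light below 0.1 N and distance between light and plinth above 0.09 m).
It fails at once if a bystander is moved by more than 30 mm (distance of any of red_house, slate_house, jug, bridge, brush, well, spent_light from where it was at the start of the episode above 0.03 m).
It also fails if it takes over 72 s, if anything falls off the work surface, if the arm or the gripper's body presses on something with over 40 N, if the wrist force passes 120 N, or if a joint passes its speed limit or range.

## Working session

There is one attempt and no reset: what is moved stays moved. The work goes in short steps, Python scripts to look and compute and a tool call to move; the robot and the scene stay as the last step left them, time stands still between calls to the robot, and variables do not carry over. Pictures are saved under pics/ and viewed, at most 10 in all, crops included, and the job is handed in when it is done.

Besides the shell and the picture viewer there is one more tool, called after "Emit:" as a command line: name --argument value ..., lists and objects as JSON in quotes. drive_tool: Moves the arm, as the interface text tells. Its arguments: {"type":"object","properties":{"commands":{"type":"array","items":{"type":"object","properties":{"dx":{"type":"number","minimum":-1,"maximum":1},"dy":{"type":"number","minimum":-1,"maximum":1},"dz":{"type":"number","minimum":-1,"maximum":1},"rx":{"type":"number","minimum":-1,"maximum":1},"ry":{"type":"number","minimum":-1,"maximum":1},"rz":{"type":"number","minimum":-1,"maximum":1},"hand":{"type":"number"}}}},"squeeze":{"type":"number"}},"required":["commands"]}

```bash
mkdir -p pics
cat > h.py <<'E'
import numpy as np,cv2
from station import telemetry,cams,workorder
def snap(n,f):
    c=cams.read_camera(n); cv2.imwrite(f'pics/{f}.png',c['img']); 
    np.savez(f'pics/{f}.npz',K=[c['fx'],c['fy'],c['cx'],c['cy']],T=np.array(c['world_from_camera'])); return c
def px(f,u,v,z):
    d=np.load(f'pics/{f}.npz');fx,fy,cx,cy=d['K'];T=d['T']
    r=T[:3,:3]@np.array([(u-cx)/fx,(v-cy)/fy,1]);o=T[:3,3]
    return o+r*(z-o[2])/r[2]
def proj(f,p):
    d=np.load(f'pics/{f}.npz');fx,fy,cx,cy=d['K'];q=np.linalg.inv(d['T'])@np.append(p,1)
    return [round(fx*q[0]/q[2]+cx,1),round(fy*q[1]/q[2]+cy,1)]
E
python3 - <<'E'
from h import *
a=snap('scene','s0');b=snap('side','d0')
for n in('s0','d0'):
    d=np.load(f'pics/{n}.npz');print(d['K'],d['T'].round(2).tolist())
print(telemetry.read_state())
E
```

```text
[536.95114161 536.95114161 287.42968206 208.86426012] [[-0.36, 0.5, -0.79, 1672.06], [0.93, 0.18, -0.32, 449.92], [-0.02, -0.85, -0.53, 780.53], [0.0, 0.0, 0.0, 1.0]]
[409.3827807  409.3827807  279.85191135 211.77529464] [[0.89, -0.25, 0.37, 80.66], [-0.45, -0.54, 0.71, -972.93], [0.02, -0.8, -0.6, 858.49], [0.0, 0.0, 0.0, 1.0]]
{'time_s': 0.1, 'joint_positions': array([ 1.1019717 ,  0.39914706,  0.04503848,  1.53773463, -0.01870391,
        1.20693496, -0.05071056]), 'dq': array([ 0.00059413, -0.00132244,  0.00027901, -0.00203219, -0.00182738,
        0.00205826,  0.00026274]), 'joint_torque': array([ 4.19645221e-03, -4.76260257e+01,  1.37030125e+00, -2.54950619e+01,
        1.20265022e-02,  4.99769012e-03, -2.33723262e-05]), 'eef_pos': array([ 234.74165288, -605.47224164,  206.25730914]), 'eef_rot': array([-8.72547923e-04,  9.82942928e-01,  1.83908640e-01, -2.25567460e-04]), 'wrist_force': array([0.72387036, 0.75344768, 0.24657916]), 'torque': array([-4.49447414e-02, -8.64782442e-05,  3.51025510e-02]), 'finger_force': 0.0, 'opening': 85.28228274337428}
```

View pics/s0.png

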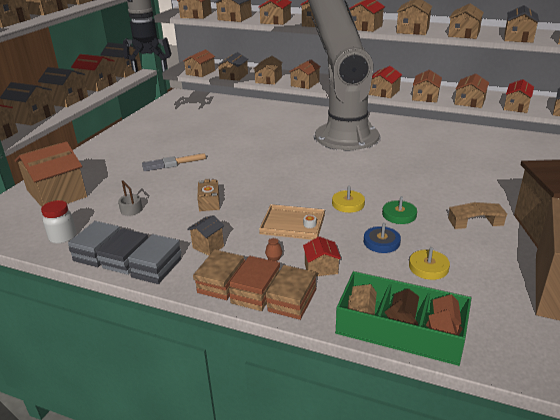

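View pics/d0.png

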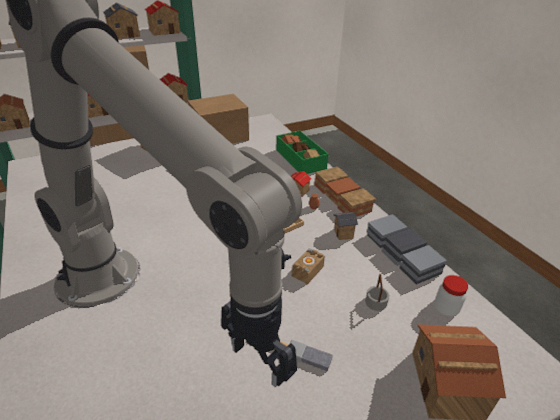

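The plinth is at (208,193), the only cork block with a round light. The tray is at (293,222) with the spent light at (310,221), so the tray's +y is to the image right. Stand candidates are yellow (348,200), green (400,211), yellow (428,264) and blue (382,238). I choose the blue one and check it in a close crop.

Run:
```python
from h import *
a=cv2.imread('pics/s0.png')
c1=cv2.resize(a[170:220,180:240],None,fx=6,fy=6,interpolation=cv2.INTER_CUBIC)
c2=cv2.resize(a[210:260,350:415],None,fx=6,fy=6,interpolation=cv2.INTER_CUBIC)
c3=cv2.resize(a[198:243,255:331],None,fx=6,fy=6,interpolation=cv2.INTER_CUBIC)
m=np.zeros((580,760,3),np.uint8);m[:300,:360]=c1;m[:300,362:752]=c2;m[305:575,:456]=c3
cv2.imwrite('pics/m0.png',m)
print('plinth',px('s0',208,188,44),'stand',px('s0',382,238,20),'tray',px('s0',293,221,9))
```

```text
plinth [ 549.80938909 -242.14660521   44.        ] stand [590.47556104 258.92866518  20.        ] tray [577.09437166  20.61140382   9.        ]
```

View pics/m0.png

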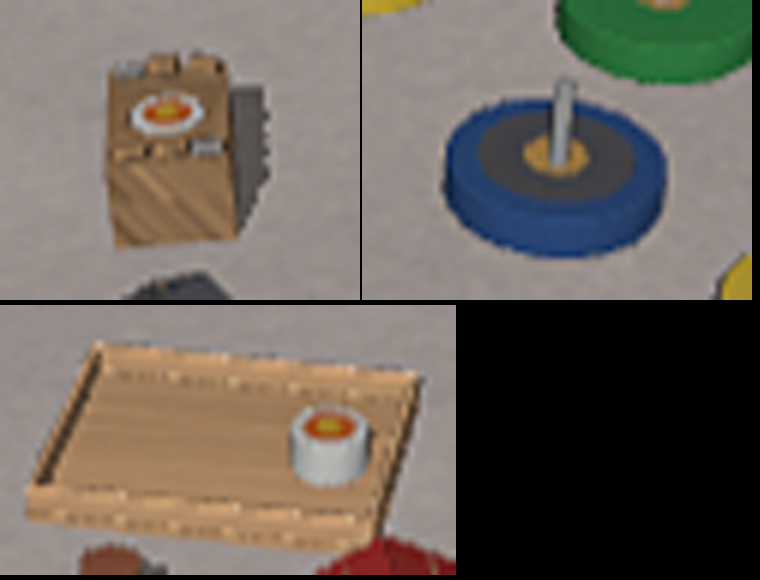

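The crop confirms it: the plinth with its orange lens, the blue stand with its pin, and the tray with the spent light on its right side. Next I check where the wrist camera sits and plan the first move.

```bash
cat >> h.py <<'E'
from scipy.spatial.transform import Rotation as R
def rot(q): return R.from_quat([q[1],q[2],q[3],q[0]])
def plan(p,yaw,pos=None,q=None):
    """shares for going to world TCP p with tool x at yaw, tool pointing down"""
    s=telemetry.read_state(); pos=s['eef_pos'] if pos is None else np.array(pos); r=rot(s['eef_rot'])
    d=r.inv().apply(np.array(p)-pos)/250
    t=R.from_matrix(np.array([[np.cos(yaw),np.sin(yaw),0],[np.sin(yaw),-np.cos(yaw),0],[0,0,-1]]).T)
    w=(r.inv()*t).as_rotvec()/(np.pi/4)
    print('shift',d.round(4),'turn',w.round(3),'yaw now',np.arctan2(*r.as_matrix()[[1,0],0]).round(4))
E
python3 - <<'E'
from h import *
c=snap('wrist','w0');s=telemetry.read_state();T=np.load('pics/w0.npz')['T'];r=rot(s['eef_rot'])
print('cam in tool',r.inv().apply(T[:3,3]-s['eef_pos']).round(1),(r.inv().as_matrix()@T[:3,:3]).round(2).tolist(),np.load('pics/w0.npz')['K'])
# plinth edges in scene crop (x6 from 180,170), top z=44
for u,v in((107,80),(228,80),(236,152),(108,155)): print(px('s0',180+u/6,170+v/6,44).round(1))
for u,v in((98,345),(420,378),(375,545),(28,500)): print('tray',px('s0',255+u/6,198+(v-305)/6,18).round(1))
for u in (0,):
    plan([480,-240,260],0,pos=[234.97,-606.08,207.25])
E
```

```text
cam in tool [  70.6   -0.3 -166.7] [[0.0, -0.96, -0.28], [1.0, 0.0, -0.0], [0.0, -0.28, 0.96]] [331.99843577 331.99843577 276.56048022 211.46512838]
[ 535.8 -282.3   44. ]
[ 516.8 -228.2   44. ]
[ 575.2 -193.5   44. ]
[ 597.  -247.2   44. ]
tray [534.  -58.7  18. ]
tray [512.1  87.3  18. ]
tray [640.9 109.7  18. ]
tray [659.  -38.1  18. ]
shift [ 1.4432 -1.0113 -0.2097] turn [-0.002  0.     0.471] yaw now 0.3699
```

Run:
```python
from h import *
plan([560,-236,205],0.37,pos=[234.97,-606.08,207.25])
```

```text
shift [ 1.7473 -0.9102  0.0101] turn [-0.002  0.    -0.   ] yaw now 0.3699
```

Emit:
drive_tool --commands '[{"dx": 0.2,"dy": -0.1},{"dx": 0.4,"dy": -0.2},{"dx": 0.6,"dy": -0.3},{"dx": 0.8,"dy": -0.4},{"dx": 1.0,"dy": -0.5},{"dx": 1.0,"dy": -0.6},{"dx": 1.0,"dy": -0.7},{"dx": 1.0,"dy": -0.7}]'

```text
invalid input
```

Emit:
drive_tool --commands '[{"dx": 0.25,"dy": -0.1,"dz": 0,"rx": 0,"ry": 0,"rz": 0,"hand": 1},{"dx": 0.5,"dy": -0.25,"dz": 0,"rx": 0,"ry": 0,"rz": 0,"hand": 1},{"dx": 0.75,"dy": -0.4,"dz": 0,"rx": 0,"ry": 0,"rz": 0,"hand": 1},{"dx": 1,"dy": -0.55,"dz": 0,"rx": 0,"ry": 0,"rz": 0,"hand": 1},{"dx": 1,"dy": -0.55,"dz": 0,"rx": 0,"ry": 0,"rz": 0,"hand": 1}]' --squeeze 40

```text
time_s: 0.78
eef_pos: [420.8, -383.7, 207.1]
eef_rot: [-0.001, 0.983, 0.186, 0.0]
wrist_force: [0.7, -0.0, -0.2]
opening: 85.0
finger_force: 0.0
```

Emit:
drive_tool --commands '[{"dx": 0.25,"dy": -0.1,"dz": 0,"rx": 0,"ry": 0,"rz": 0,"hand": 1},{"dx": 0.5,"dy": -0.25,"dz": 0,"rx": 0,"ry": 0,"rz": 0,"hand": 1},{"dx": 0.75,"dy": -0.36,"dz": 0,"rx": 0,"ry": 0,"rz": 0,"hand": 1},{"dx": 0.75,"dy": -0.36,"dz": 0,"rx": 0,"ry": 0,"rz": 0,"hand": 1},{"dx": 0.75,"dy": -0.36,"dz": 0,"rx": 0,"ry": 0,"rz": 0,"hand": 1}]'

```text
time_s: 1.4
eef_pos: [561.2, -234.4, 206.7]
eef_rot: [-0.0, 0.983, 0.185, -0.0]
wrist_force: [0.0, -0.3, 0.1]
opening: 85.5
finger_force: 0.0
```

Run:
```python
from h import *
snap('wrist','w1');s=telemetry.read_state();print(s['time_s'],s['eef_pos'],s['dq'].max())
```

```text
1.45 [ 559.81689735 -236.79600636  206.79562344] 0.03658673928239533
```

View pics/w1.png

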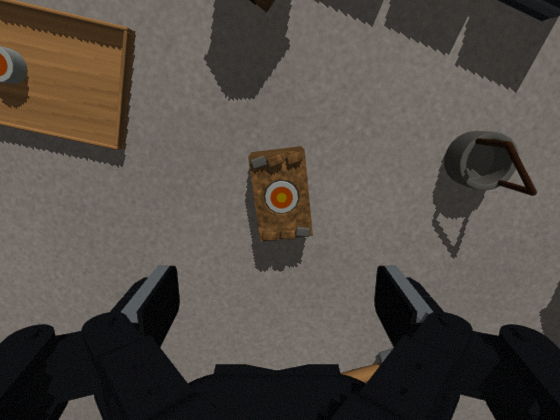

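The wrist view shows the plinth with its light centre at (282,197) and its long sides from about (250,160) to (258,238) and (304,150) to (312,235). It lies clear between the fingers, and the tray and well are well away.

```bash
python3 - <<'E'
from h import *
c=px('w1',282,197,44);print(c)
P=[px('w1',u,v,44)[:2] for u,v in((250,160),(258,238),(304,150),(312,235))]
print(np.array(P).round(1).tolist())
for a,b in((0,1),(2,3)): d=P[a]-P[b];print(np.linalg.norm(d),np.arctan2(d[1],d[0]))
E
python3 - <<'E'
from h import *
im=cv2.imread('pics/w1.png');cv2.imwrite('pics/w1c.png',cv2.resize(im[135:255,230:335],None,fx=5,fy=5,interpolation=cv2.INTER_CUBIC))
E
```

```text
[ 554.42171309 -242.29741125   44.        ]
[[577.8, -198.9], [503.7, -235.2], [606.3, -244.9], [527.7, -287.0]]
82.45700459353186 0.4547296830373473
89.1788814017531 0.49177957820718265
```

View pics/w1c.png

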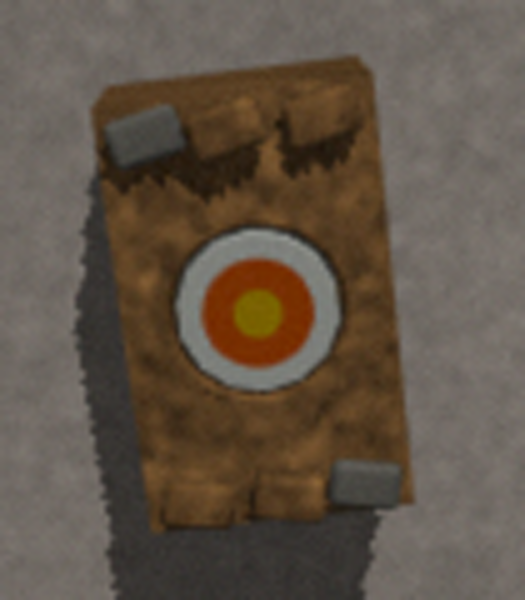

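The crop puts the light centre at (281.6,197.2). The long sides run (250,161) to (260.4,241) and (304.4,149) to (312.4,235).

Run:
```python
from h import *
f=lambda u,v:px('w1',230+u/5,135+v/5,44)
c=f(258,311);print(c)
for a,b in(((100,130),(152,530)),((372,70),(412,500)),((95,108),(372,68)),((152,530),(412,503))):
    d=(f(*a)-f(*b))[:2];print(np.linalg.norm(d).round(1),np.arctan2(d[1],d[0]).round(3))
y=.473
plan([c[0],c[1],33],y,pos=[560.3,-236.6,206.5+1])
```

```text
[ 554.07744659 -241.99510302   44.        ]
85.1 0.482
90.1 0.491
55.0 2.087
55.3 2.056
shift [-0.0298  0.0109  0.6981] turn [ 0.     0.002 -0.132] yaw now 0.3695
```

Emit:
drive_tool --commands '[{"dx": -0.03,"dy": 0.012,"dz": 0.2,"rx": 0,"ry": 0,"rz": -0.153,"hand": 1},{"dx": -0.03,"dy": 0.012,"dz": 0.4,"rx": 0,"ry": 0,"rz": -0.153,"hand": 1},{"dx": -0.03,"dy": 0.012,"dz": 0.56,"rx": 0,"ry": 0,"rz": -0.153,"hand": 1},{"dx": -0.03,"dy": 0.012,"dz": 0.68,"rx": 0,"ry": 0,"rz": -0.153,"hand": 1},{"dx": -0.03,"dy": 0.012,"dz": 0.756,"rx": 0,"ry": 0,"rz": -0.153,"hand": 1},{"dx": -0.03,"dy": 0.012,"dz": 0.756,"rx": 0,"ry": 0,"rz": -0.153,"hand": 1}]' --squeeze 60

```text
time_s: 2.2
eef_pos: [552.8, -242.7, 17.1]
eef_rot: [-0.0, 0.97, 0.241, -0.001]
wrist_force: [0.2, 0.2, -0.3]
opening: 85.6
finger_force: 0.0
```

Emit:
drive_tool --commands '[{"dx": 0,"dy": 0,"dz": 0,"rx": 0,"ry": 0,"rz": 0,"hand": -1},{"dx": 0,"dy": 0,"dz": 0,"rx": 0,"ry": 0,"rz": 0,"hand": -1},{"dx": 0,"dy": 0,"dz": 0,"rx": 0,"ry": 0,"rz": 0,"hand": -1},{"dx": 0,"dy": 0,"dz": 0,"rx": 0,"ry": 0,"rz": 0,"hand": -1},{"dx": 0,"dy": 0,"dz": 0,"rx": 0,"ry": 0,"rz": 0,"hand": -1},{"dx": 0,"dy": 0,"dz": 0,"rx": 0,"ry": 0,"rz": 0,"hand": -1}]'

```text
time_s: 2.95
eef_pos: [556.2, -241.0, 20.0]
eef_rot: [0.001, 0.97, 0.243, 0.001]
wrist_force: [0.3, 1.3, 6.5]
opening: -0.1
finger_force: 3.0
```

Run:
```python
from h import *
snap('wrist','w2');s=telemetry.read_state();print(s)
```

```text
{'time_s': 3.0, 'joint_positions': array([ 0.47805879,  0.52100233, -0.18198946,  1.81100952,  0.12317913,
        0.81774829, -0.844638  ]), 'dq': array([-0.00184419,  0.00119895, -0.00036904,  0.0012272 ,  0.00128808,
       -0.00123257,  0.00033432]), 'joint_torque': array([ 5.91552872e-01, -4.47417676e+01, -4.86115683e-01, -1.84079432e+01,
        2.89889351e-01, -3.38149359e-01, -6.07655020e-04]), 'eef_pos': array([ 556.26699288, -241.00645175,   20.05331067]), 'eef_rot': array([5.56494287e-04, 9.70064953e-01, 2.42841539e-01, 1.29048159e-03]), 'wrist_force': array([-0.49971449,  1.77007673,  6.12486701]), 'torque': array([0.34581116, 0.19149946, 0.0090328 ]), 'finger_force': 3.03938842160278, 'opening': -0.0745852590963002}
```

View pics/w2.png

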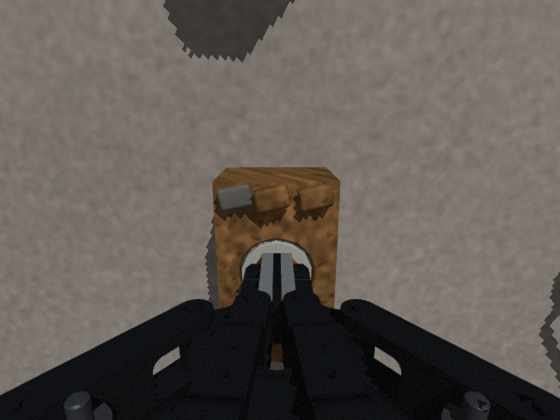

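The fingers closed above the cork, on the light's top, so the tips sit higher than the reported TCP implies by about 30 mm. I raise, open, and check with the outside cameras.

Emit:
drive_tool --commands '[{"dx": 0,"dy": 0,"dz": -0.1,"rx": 0,"ry": 0,"rz": 0,"hand": -1},{"dx": 0,"dy": 0,"dz": -0.2,"rx": 0,"ry": 0,"rz": 0,"hand": -1},{"dx": 0,"dy": 0,"dz": -0.2,"rx": 0,"ry": 0,"rz": 0,"hand": -1},{"dx": 0,"dy": 0,"dz": -0.2,"rx": 0,"ry": 0,"rz": 0,"hand": -1}]'

```text
time_s: 3.5
eef_pos: [554.3, -241.1, 67.8]
eef_rot: [-0.0, 0.97, 0.243, -0.0]
wrist_force: [0.1, -0.1, 0.2]
opening: 0.1
finger_force: 0.0
```

Run:
```python
from h import *
s=telemetry.read_state();p=s['eef_pos'];print(p,s['wrist_force'])
m=np.zeros((600,800,3),np.uint8)
for i,(n,f) in enumerate((('scene','s3'),('side','d3'))):
    c=snap(n,f);im=cv2.resize(c['img'],None,fx=5,fy=5,interpolation=cv2.INTER_CUBIC)
    u,v=proj(f,p);u0=int(u*5)-200;v0=int(v*5)-400
    for k,dz in enumerate((8*-1,0,24,50,100)):
        a,b=proj(f,p+[0,0,dz]);cv2.drawMarker(im,(int(a*5),int(b*5)),[(0,0,255),(0,255,0),(255,0,0),(0,255,255),(255,0,255)][k],0,16,2)
    m[:, 400*i:400*i+400]=im[v0:v0+600,u0:u0+400]
cv2.imwrite('pics/m3.png',m)
```

```text
[ 554.2942467  -241.14038548   67.76670186] [ 0.12261326 -0.14525487  0.1518146 ]
```

View pics/m3.png

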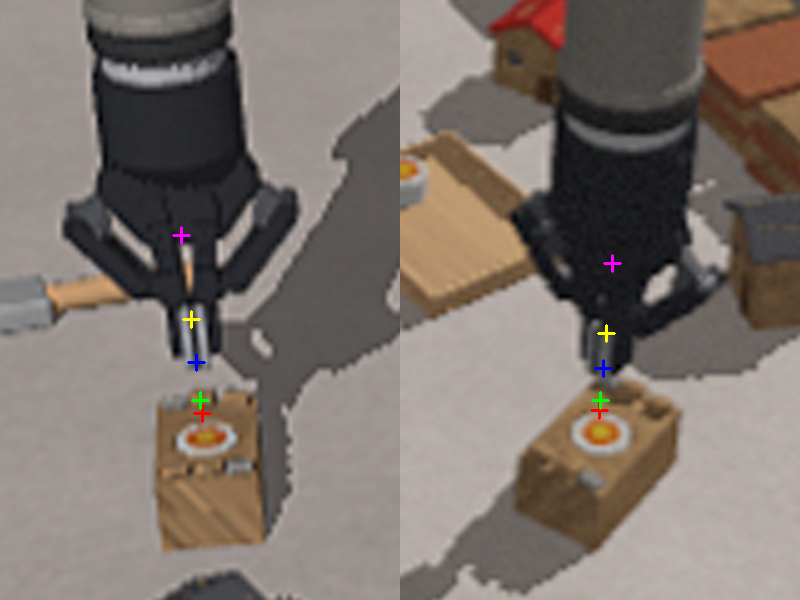

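The blue marker (+24 mm above the reported TCP) sits on the closed fingertips in both views. The gripper is therefore really 32 mm higher than reported, and I will correct every height for that. The plinth is unmoved.

Emit:
drive_tool --commands '[{"dx": 0,"dy": 0,"dz": -0.04,"rx": 0,"ry": 0,"rz": 0,"hand": 1},{"dx": 0,"dy": 0,"dz": -0.04,"rx": 0,"ry": 0,"rz": 0,"hand": 1},{"dx": 0,"dy": 0,"dz": -0.04,"rx": 0,"ry": 0,"rz": 0,"hand": 1},{"dx": 0,"dy": 0,"dz": -0.04,"rx": 0,"ry": 0,"rz": 0,"hand": 1},{"dx": 0,"dy": 0,"dz": -0.04,"rx": 0,"ry": 0,"rz": 0,"hand": 1},{"dx": 0,"dy": 0,"dz": -0.04,"rx": 0,"ry": 0,"rz": 0,"hand": 1}]'

```text
time_s: 4.35
eef_pos: [554.7, -241.3, 78.1]
eef_rot: [0.0, 0.97, 0.243, -0.0]
wrist_force: [0.7, 0.1, 0.0]
opening: 85.2
finger_force: 0.0
```

Emit:
drive_tool --commands '[{"dx": -0.002,"dy": 0,"dz": 0.1,"rx": 0,"ry": 0,"rz": 0,"hand": 1},{"dx": -0.002,"dy": 0,"dz": 0.2,"rx": 0,"ry": 0,"rz": 0,"hand": 1},{"dx": -0.002,"dy": 0,"dz": 0.26,"rx": 0,"ry": 0,"rz": 0,"hand": 1},{"dx": -0.002,"dy": 0,"dz": 0.32,"rx": 0,"ry": 0,"rz": 0,"hand": 1},{"dx": -0.002,"dy": 0,"dz": 0.365,"rx": 0,"ry": 0,"rz": 0,"hand": 1},{"dx": -0.002,"dy": 0,"dz": 0.365,"rx": 0,"ry": 0,"rz": 0,"hand": 1}]'

```text
time_s: 5.1
eef_pos: [553.7, -241.3, -13.8]
eef_rot: [-0.0, 0.97, 0.243, -0.001]
wrist_force: [0.3, 0.4, 0.0]
opening: 85.2
finger_force: 0.0
```

Emit:
drive_tool --commands '[{"dx": 0,"dy": 0,"dz": 0,"rx": 0,"ry": 0,"rz": 0,"hand": -1},{"dx": 0,"dy": 0,"dz": 0,"rx": 0,"ry": 0,"rz": 0,"hand": -1},{"dx": 0,"dy": 0,"dz": 0,"rx": 0,"ry": 0,"rz": 0,"hand": -1},{"dx": 0,"dy": 0,"dz": 0,"rx": 0,"ry": 0,"rz": 0,"hand": -1},{"dx": 0,"dy": 0,"dz": 0,"rx": 0,"ry": 0,"rz": 0,"hand": -1}]' --squeeze 60

```text
time_s: 5.72
eef_pos: [555.1, -241.8, -12.0]
eef_rot: [0.001, 0.97, 0.243, 0.001]
wrist_force: [-0.8, 0.2, 5.8]
opening: 55.3
finger_force: 66.2
```

Gripped at 55 mm. Now I lift and carry it to a viewing pose short of the stand.

Emit:
drive_tool --commands '[{"dx": 0,"dy": 0,"dz": -0.06,"rx": 0,"ry": 0,"rz": 0,"hand": -1},{"dx": 0,"dy": 0,"dz": -0.16,"rx": 0,"ry": 0,"rz": 0,"hand": -1},{"dx": 0,"dy": 0,"dz": -0.3,"rx": 0,"ry": 0,"rz": 0,"hand": -1},{"dx": 0,"dy": 0,"dz": -0.42,"rx": 0,"ry": 0,"rz": 0,"hand": -1},{"dx": 0,"dy": 0,"dz": -0.532,"rx": 0,"ry": 0,"rz": 0,"hand": -1},{"dx": 0.04,"dy": -0.1,"dz": -0.532,"rx": 0,"ry": 0,"rz": 0,"hand": -1},{"dx": 0.08,"dy": -0.24,"dz": -0.532,"rx": 0,"ry": 0,"rz": 0,"hand": -1},{"dx": 0.13,"dy": -0.38,"dz": -0.532,"rx": 0,"ry": 0,"rz": 0,"hand": -1},{"dx": 0.18,"dy": -0.52,"dz": -0.532,"rx": 0,"ry": 0,"rz": 0,"hand": -1},{"dx": 0.23,"dy": -0.68,"dz": -0.532,"rx": 0,"ry": 0,"rz": 0,"hand": -1},{"dx": 0.29,"dy": -0.84,"dz": -0.532,"rx": 0,"ry": 0,"rz": 0,"hand": -1},{"dx": 0.3,"dy": -0.9,"dz": -0.532,"rx": 0,"ry": 0,"rz": 0,"hand": -1}]'

```text
time_s: 7.22
eef_pos: [513.5, -4.4, 120.0]
eef_rot: [-0.001, 0.97, 0.245, -0.0]
wrist_force: [0.4, -0.8, -3.2]
opening: 55.2
finger_force: 65.2
```

Emit:
drive_tool --commands '[{"dx": 0.04,"dy": -0.12,"dz": 0,"rx": 0,"ry": 0,"rz": 0,"hand": -1},{"dx": 0.1,"dy": -0.28,"dz": 0,"rx": 0,"ry": 0,"rz": 0,"hand": -1},{"dx": 0.16,"dy": -0.44,"dz": 0,"rx": 0,"ry": 0,"rz": 0,"hand": -1},{"dx": 0.22,"dy": -0.6,"dz": 0,"rx": 0,"ry": 0,"rz": 0,"hand": -1},{"dx": 0.27,"dy": -0.74,"dz": 0,"rx": 0,"ry": 0,"rz": 0,"hand": -1},{"dx": 0.287,"dy": -0.8,"dz": 0,"rx": 0,"ry": 0,"rz": 0,"hand": -1},{"dx": 0.287,"dy": -0.8,"dz": 0,"rx": 0,"ry": 0,"rz": 0,"hand": -1},{"dx": 0.287,"dy": -0.8,"dz": 0,"rx": 0,"ry": 0,"rz": 0,"hand": -1}]'

```text
time_s: 8.22
eef_pos: [484.2, 199.9, 119.6]
eef_rot: [0.001, 0.97, 0.241, -0.0]
wrist_force: [0.2, 0.1, -3.6]
opening: 55.3
finger_force: 65.2
```

Run:
```python
from h import *
snap('wrist','w4');s=telemetry.read_state();print(s['time_s'],s['eef_pos'],s['eef_rot'],s['opening'],s['wrist_force'])
np.save('pics/w4s.npy',np.concatenate([s['eef_pos'],s['eef_rot']]))
```

```text
8.275 [484.23200093 199.9537024  119.66137925] [ 8.09757283e-04  9.70530944e-01  2.40974901e-01 -3.57110737e-04] 55.0133171103311 [-0.04213216 -0.54756132 -4.00646132]
```

View pics/w4.png

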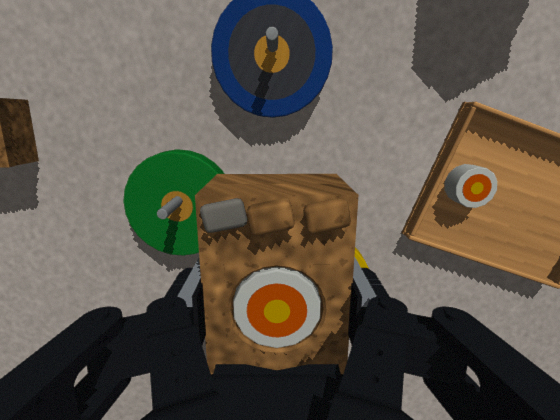

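The picture shows the blue stand ahead, with its pin tip at about (271.5,33) and pin foot at about (271,56). The held plinth is level, with the light centre at about (277.5,308).

Run:
```python
from h import *
im=cv2.imread('pics/w4.png');st=np.load('pics/w4s.npy');p=st[:3];r=rot(st[3:])
h=cv2.cvtColor(im,cv2.COLOR_BGR2HSV)
def ell(mask,box):
    m=np.zeros(mask.shape,np.uint8);x0,y0,x1,y1=box;m[y0:y1,x0:x1]=mask[y0:y1,x0:x1]*255
    cs,_=cv2.findContours(m,cv2.RETR_EXTERNAL,cv2.CHAIN_APPROX_NONE);c=max(cs,key=cv2.contourArea)
    return cv2.fitEllipse(cv2.convexHull(c))
o=(h[...,0]<30)&(h[...,1]>200)&(h[...,2]>120)
e=ell(o,(225,260,330,355));print('orange',e)
c=px('w4',*e[0],p[2]+12+44);print('light in tool',r.inv().apply(c-p).round(2))
b=ell((h[...,0]>100)&(h[...,0]<130)&(h[...,1]>120),(190,0,350,150));print('blue',b)
d=ell((h[...,1]<70)&(h[...,2]<75)|((h[...,0]<25)&(h[...,1]>130)),(225,8,320,98));print('dark',d,px('w4',*d[0],20))
br=ell((h[...,0]<25)&(h[...,1]>130),(225,8,320,98));print('brown',br,px('w4',*br[0],20))
g=(h[...,1]<60)&(h[...,2]>85)
ys,xs=np.nonzero(g[15:80,250:295]);
for y in range(0,65,3):
    q=xs[ys==y]; print(y+15,(q+250).min() if len(q) else '',(q+250).max() if len(q) else '',end=' | ')
print()
for uv in((271.5,33),(271.8,33)):print('tip',px('w4',*uv,60))
t=px('w4',271.5,33,60)
print('foot if upright',proj('w4',[t[0],t[1],20]))
s=px('s0',350+203/6,210+83/6,60);print('scene tip',s,'foot',px('s0',350+198/6,210+160/6,20))
```

```text
orange ((276.5138854980469, 309.98760986328125), (52.31439208984375, 59.3449592590332), 89.76370239257812)
light in tool [ -0.35  -0.27 -56.  ]
blue ((271.426513671875, 50.5904426574707), (120.4870376586914, 131.9447479248047), 178.75978088378906)
dark ((271.3633117675781, 51.641197204589844), (86.28196716308594, 94.26566314697266), 178.3673553466797) [584.4042731 257.7488081  20.       ]
brown ((271.38055419921875, 52.933197021484375), (35.42707824707031, 38.87458801269531), 0.46548816561698914) [583.64334909 257.33466134  20.        ]
15   | 18   | 21   | 24   | 27 269 274 | 30 267 277 | 33 266 277 | 36 267 276 | 39 271 272 | 42   | 45   | 48   | 51   | 54   | 57   | 60   | 63   | 66   | 69   | 72   | 75   | 78   | 
tip [588.01300514 258.89499017  60.        ]
tip [588.09944938 258.73225607  60.        ]
foot if upright [np.float64(272.3), np.float64(46.1)]
scene tip [587.62441491 259.79442875  60.        ] foot [584.06775557 259.95094352  20.        ]
```

Emit:
drive_tool --commands '[{"dx": 0.1,"dy": -0.003,"dz": 0,"rx": 0,"ry": 0,"rz": 0,"hand": -1},{"dx": 0.24,"dy": -0.007,"dz": 0,"rx": 0,"ry": 0,"rz": 0,"hand": -1},{"dx": 0.38,"dy": -0.011,"dz": 0,"rx": 0,"ry": 0,"rz": 0,"hand": -1},{"dx": 0.479,"dy": -0.0143,"dz": 0,"rx": 0,"ry": 0,"rz": 0,"hand": -1},{"dx": 0.479,"dy": -0.0143,"dz": 0.06,"rx": 0,"ry": 0,"rz": 0,"hand": -1},{"dx": 0.479,"dy": -0.0143,"dz": 0.14,"rx": 0,"ry": 0,"rz": 0,"hand": -1},{"dx": 0.479,"dy": -0.0143,"dz": 0.2,"rx": 0,"ry": 0,"rz": 0,"hand": -1},{"dx": 0.479,"dy": -0.0143,"dz": 0.25,"rx": 0,"ry": 0,"rz": 0,"hand": -1},{"dx": 0.479,"dy": -0.0143,"dz": 0.25,"rx": 0,"ry": 0,"rz": 0,"hand": -1},{"dx": 0.479,"dy": -0.0143,"dz": 0.25,"rx": 0,"ry": 0,"rz": 0,"hand": -1}]'

```text
time_s: 9.52
eef_pos: [588.2, 262.3, 58.0]
eef_rot: [-0.0, 0.97, 0.243, 0.001]
wrist_force: [-0.2, 0.3, -3.2]
opening: 55.4
finger_force: 65.2
```

Run:
```python
from h import *
s=telemetry.read_state();print(s['time_s'],s['eef_pos'],s['wrist_force'],s['torque'])
plan([588.3,259.1,54],.4866)
```

```text
9.525 [588.15064633 262.27651326  57.9653503 ] [-0.17621307  0.31378578 -3.2381651 ] [-0.02384488 -0.04127631  0.02725368]
shift [-0.0055  0.0115  0.0159] turn [ 0.    -0.001  0.004] yaw now 0.49
```

Emit:
drive_tool --commands '[{"dx": -0.0055,"dy": 0.0115,"dz": 0.0,"rx": 0,"ry": 0,"rz": 0,"hand": -1},{"dx": -0.0055,"dy": 0.0115,"dz": 0.0,"rx": 0,"ry": 0,"rz": 0,"hand": -1},{"dx": -0.0055,"dy": 0.0115,"dz": 0.0,"rx": 0,"ry": 0,"rz": 0,"hand": -1}]'

```text
time_s: 9.9
eef_pos: [588.1, 258.8, 57.7]
eef_rot: [0.0, 0.97, 0.242, 0.0]
wrist_force: [0.5, -0.2, -3.8]
opening: 54.6
finger_force: 65.2
```

Emit:
drive_tool --commands '[{"dx": 0,"dy": 0,"dz": 0.005,"rx": 0,"ry": 0,"rz": 0,"hand": -1},{"dx": 0,"dy": 0,"dz": 0.01,"rx": 0,"ry": 0,"rz": 0,"hand": -1},{"dx": 0,"dy": 0,"dz": 0.01,"rx": 0,"ry": 0,"rz": 0,"hand": -1}]'

```text
time_s: 10.28
eef_pos: [587.7, 258.8, 54.7]
eef_rot: [0.0, 0.97, 0.243, -0.0]
wrist_force: [-0.2, -0.5, -3.7]
opening: 54.9
finger_force: 65.2
```

Emit:
drive_tool --commands '[{"dx": 0.001,"dy": 0,"dz": 0.01,"rx": 0,"ry": 0,"rz": 0,"hand": -1},{"dx": 0.001,"dy": 0,"dz": 0.02,"rx": 0,"ry": 0,"rz": 0,"hand": -1},{"dx": 0.001,"dy": 0,"dz": 0.028,"rx": 0,"ry": 0,"rz": 0,"hand": -1},{"dx": 0.001,"dy": 0,"dz": 0.034,"rx": 0,"ry": 0,"rz": 0,"hand": -1},{"dx": 0.001,"dy": 0,"dz": 0.034,"rx": 0,"ry": 0,"rz": 0,"hand": -1}]'

```text
time_s: 10.9
eef_pos: [588.0, 258.8, 46.2]
eef_rot: [0.0, 0.97, 0.243, -0.0]
wrist_force: [0.5, 0.8, -3.7]
opening: 54.7
finger_force: 65.2
```

No contact yet with the underside at about 58 mm, so the tip seems to be in the hole. I continue lightly.

Emit:
drive_tool --commands '[{"dx": 0,"dy": 0,"dz": 0.01,"rx": 0,"ry": 0,"rz": 0,"hand": -1},{"dx": 0,"dy": 0,"dz": 0.016,"rx": 0,"ry": 0,"rz": 0,"hand": -1},{"dx": 0,"dy": 0,"dz": 0.016,"rx": 0,"ry": 0,"rz": 0,"hand": -1}]'

```text
time_s: 11.28
eef_pos: [587.9, 258.8, 42.2]
eef_rot: [0.0, 0.97, 0.243, -0.0]
wrist_force: [-0.8, 0.7, -3.6]
opening: 55.1
finger_force: 65.2
```

Emit:
drive_tool --commands '[{"dx": 0,"dy": 0,"dz": 0.01,"rx": 0,"ry": 0,"rz": 0,"hand": -1},{"dx": 0,"dy": 0,"dz": 0.02,"rx": 0,"ry": 0,"rz": 0,"hand": -1},{"dx": 0,"dy": 0,"dz": 0.02,"rx": 0,"ry": 0,"rz": 0,"hand": -1}]'

```text
time_s: 11.65
eef_pos: [587.8, 258.8, 37.0]
eef_rot: [0.0, 0.97, 0.243, -0.0]
wrist_force: [-0.4, 0.0, -4.1]
opening: 55.2
finger_force: 65.2
```

Emit:
drive_tool --commands '[{"dx": 0,"dy": 0,"dz": 0.012,"rx": 0,"ry": 0,"rz": 0,"hand": -1},{"dx": 0,"dy": 0,"dz": 0.024,"rx": 0,"ry": 0,"rz": 0,"hand": -1},{"dx": 0,"dy": 0,"dz": 0.036,"rx": 0,"ry": 0,"rz": 0,"hand": -1},{"dx": 0,"dy": 0,"dz": 0.036,"rx": 0,"ry": 0,"rz": 0,"hand": -1}]'

```text
time_s: 12.15
eef_pos: [587.8, 258.8, 28.0]
eef_rot: [0.0, 0.97, 0.243, -0.0]
wrist_force: [-0.2, 0.2, -3.4]
opening: 55.2
finger_force: 65.2
```

Emit:
drive_tool --commands '[{"dx": 0,"dy": 0,"dz": 0.008,"rx": 0,"ry": 0,"rz": 0,"hand": -1},{"dx": 0,"dy": 0,"dz": 0.016,"rx": 0,"ry": 0,"rz": 0,"hand": -1},{"dx": 0,"dy": 0,"dz": 0.024,"rx": 0,"ry": 0,"rz": 0,"hand": -1},{"dx": 0,"dy": 0,"dz": 0.024,"rx": 0,"ry": 0,"rz": 0,"hand": -1}]'

```text
time_s: 12.65
eef_pos: [588.5, 259.2, 23.1]
eef_rot: [0.0, 0.97, 0.243, 0.0]
wrist_force: [-1.0, -0.7, 2.7]
opening: 54.9
finger_force: 66.0
```

Emit:
drive_tool --commands '[{"dx": 0,"dy": 0,"dz": 0.006,"rx": 0,"ry": 0,"rz": 0,"hand": -1},{"dx": 0,"dy": 0,"dz": 0.012,"rx": 0,"ry": 0,"rz": 0,"hand": -1},{"dx": 0,"dy": 0,"dz": 0.012,"rx": 0,"ry": 0,"rz": 0,"hand": -1}]'

```text
time_s: 13.02
eef_pos: [588.9, 259.4, 19.7]
eef_rot: [-0.0, 0.97, 0.243, 0.001]
wrist_force: [-1.1, 0.6, 3.6]
opening: 55.0
finger_force: 66.2
```

Emit:
drive_tool --commands '[{"dx": 0,"dy": 0,"dz": 0.006,"rx": 0,"ry": 0,"rz": 0,"hand": -1},{"dx": 0,"dy": 0,"dz": 0.012,"rx": 0,"ry": 0,"rz": 0,"hand": -1},{"dx": 0,"dy": 0,"dz": 0.012,"rx": 0,"ry": 0,"rz": 0,"hand": -1}]'

```text
time_s: 13.4
eef_pos: [586.7, 258.1, 14.8]
eef_rot: [0.0, 0.97, 0.243, -0.002]
wrist_force: [1.6, 0.0, -3.7]
opening: 55.2
finger_force: 65.3
```

Emit:
drive_tool --commands '[{"dx": 0,"dy": 0,"dz": 0.008,"rx": 0,"ry": 0,"rz": 0,"hand": -1},{"dx": 0,"dy": 0,"dz": 0.016,"rx": 0,"ry": 0,"rz": 0,"hand": -1},{"dx": 0,"dy": 0,"dz": 0.02,"rx": 0,"ry": 0,"rz": 0,"hand": -1},{"dx": 0,"dy": 0,"dz": 0.02,"rx": 0,"ry": 0,"rz": 0,"hand": -1}]'

```text
time_s: 13.9
eef_pos: [587.9, 258.8, 11.1]
eef_rot: [0.0, 0.97, 0.243, -0.0]
wrist_force: [0.0, 1.0, -3.5]
opening: 55.3
finger_force: 65.3
```

Emit:
drive_tool --commands '[{"dx": 0,"dy": 0,"dz": 0.006,"rx": 0,"ry": 0,"rz": 0,"hand": -1},{"dx": 0,"dy": 0,"dz": 0.012,"rx": 0,"ry": 0,"rz": 0,"hand": -1},{"dx": 0,"dy": 0,"dz": 0.012,"rx": 0,"ry": 0,"rz": 0,"hand": -1}]'

```text
time_s: 14.28
eef_pos: [588.0, 258.9, 8.3]
eef_rot: [0.0, 0.97, 0.243, -0.0]
wrist_force: [-0.1, -0.1, -2.8]
opening: 55.0
finger_force: 65.3
```

Emit:
drive_tool --commands '[{"dx": 0,"dy": 0,"dz": 0.006,"rx": 0,"ry": 0,"rz": 0,"hand": -1},{"dx": 0,"dy": 0,"dz": 0.012,"rx": 0,"ry": 0,"rz": 0,"hand": -1},{"dx": 0,"dy": 0,"dz": 0.012,"rx": 0,"ry": 0,"rz": 0,"hand": -1},{"dx": 0,"dy": 0,"dz": 0.012,"rx": 0,"ry": 0,"rz": 0,"hand": -1},{"dx": 0,"dy": 0,"dz": 0.012,"rx": 0,"ry": 0,"rz": 0,"hand": -1}]'

```text
time_s: 14.9
eef_pos: [588.1, 258.9, 8.0]
eef_rot: [0.0, 0.97, 0.242, 0.0]
wrist_force: [-5.2, -2.5, 11.4]
opening: 55.1
finger_force: 67.1
```

Fully seated: the force jumped with no further travel at eef z 8.0 and about 15 N of contact. Before opening wide I check the finger clearance to the neighbouring stands.

Run:
```python
from h import *
s=telemetry.read_state();r=rot(s['eef_rot']);p=s['eef_pos']
for u,v,z in((165,212,60),(177,205,20),(125,205,20),(228,160,20)): print(r.inv().apply(px('w4',u,v,z)-p).round(1))
# other yellow via scene
for u,v in((348,185),(430,248)): print('y',r.inv().apply(px('s0',u,v,60)-p).round(1))
```

```text
[-114.5  -76.3  -52.1]
[-120.1  -79.8  -12.1]
[-120.  -123.   -12.2]
[-82.9 -35.9 -12.1]
y [-199.5   43.9  -52. ]
y [110.6 -76.9 -52.1]
```

Emit:
drive_tool --commands '[{"dx": 0,"dy": 0,"dz": -0.012,"rx": 0,"ry": 0,"rz": 0,"hand": -1},{"dx": 0,"dy": 0,"dz": -0.012,"rx": 0,"ry": 0,"rz": 0,"hand": -1}]'

```text
time_s: 15.15
eef_pos: [588.2, 259.0, 8.4]
eef_rot: [-0.0, 0.97, 0.243, 0.0]
wrist_force: [0.3, 0.9, -3.6]
opening: 55.4
finger_force: 65.4
```

Emit:
drive_tool --commands '[{"dx": 0,"dy": 0,"dz": 0.001,"rx": 0,"ry": 0,"rz": 0,"hand": 1},{"dx": 0,"dy": 0,"dz": 0.001,"rx": 0,"ry": 0,"rz": 0,"hand": 1},{"dx": 0,"dy": 0,"dz": 0.001,"rx": 0,"ry": 0,"rz": 0,"hand": 1},{"dx": 0,"dy": 0,"dz": 0.001,"rx": 0,"ry": 0,"rz": 0,"hand": 1}]'

```text
time_s: 15.65
eef_pos: [588.2, 259.0, 8.3]
eef_rot: [0.0, 0.97, 0.243, 0.0]
wrist_force: [-0.6, -0.0, 0.8]
opening: 85.5
finger_force: 0.0
```

Emit:
drive_tool --commands '[{"dx": 0,"dy": 0,"dz": -0.06,"rx": 0,"ry": 0,"rz": 0,"hand": 1},{"dx": 0,"dy": 0,"dz": -0.16,"rx": 0,"ry": 0,"rz": 0,"hand": 1},{"dx": 0,"dy": 0,"dz": -0.26,"rx": 0,"ry": 0,"rz": 0,"hand": 0.3},{"dx": 0,"dy": 0,"dz": -0.34,"rx": 0,"ry": 0,"rz": 0,"hand": 0.3},{"dx": 0,"dy": 0,"dz": -0.34,"rx": 0,"ry": 0,"rz": 0,"hand": 0.3},{"dx": 0,"dy": 0,"dz": -0.34,"rx": 0,"ry": 0,"rz": 0,"hand": 0.3}]' --squeeze 20

```text
time_s: 16.4
eef_pos: [587.6, 258.5, 92.5]
eef_rot: [0.0, 0.97, 0.243, -0.001]
wrist_force: [-0.1, -0.8, -0.8]
opening: 55.5
finger_force: 0.0
```

Run:
```python
from h import *
snap('wrist','w5');s=telemetry.read_state();p=s['eef_pos'];r=rot(s['eef_rot']);print(p,s['opening'])
im=cv2.imread('pics/w5.png');h=cv2.cvtColor(im,cv2.COLOR_BGR2HSV)
m=((h[...,0]<30)&(h[...,1]>200)&(h[...,2]>120)).astype(np.uint8)*255
cs,_=cv2.findContours(m,cv2.RETR_EXTERNAL,cv2.CHAIN_APPROX_NONE)
for c in cs:
    if cv2.contourArea(c)>300:
        e=cv2.fitEllipse(cv2.convexHull(c));q=px('w5',*e[0],80);print(e,q,r.inv().apply(q-p).round(1))
```

```text
[587.30839191 258.37528822  92.06529194] 55.560338883036835
((276.6977844238281, 242.90101623535156), (35.95167922973633, 38.45998001098633), 89.24497985839844) [587.3915314 258.7512301  80.       ] [ 0.3 -0.3 12.1]
((154.23519897460938, 52.27997589111328), (131.2947235107422, 148.777587890625), 154.8754425048828) [647.69482881 359.5666969   80.        ] [100.9 -60.9  11.8]
```

View pics/w5.png

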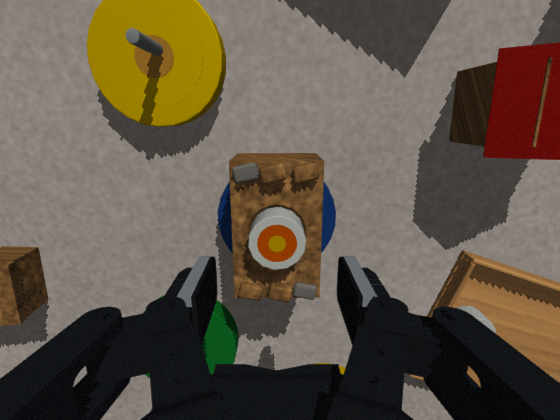

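The light stands upright out of the plinth, with its lens at (277,243), within 0.3 mm of the tool axis. The plinth sits on the blue stand. Now I descend and grip the light.

Emit:
drive_tool --commands '[{"dx": 0.001,"dy": -0.001,"dz": 0.08,"rx": 0,"ry": 0,"rz": 0,"hand": 0.3},{"dx": 0.001,"dy": -0.001,"dz": 0.14,"rx": 0,"ry": 0,"rz": 0,"hand": 0.3},{"dx": 0.001,"dy": -0.001,"dz": 0.18,"rx": 0,"ry": 0,"rz": 0,"hand": 0.3},{"dx": 0.001,"dy": -0.001,"dz": 0.2,"rx": 0,"ry": 0,"rz": 0,"hand": 0.3},{"dx": 0.001,"dy": -0.001,"dz": 0.2,"rx": 0,"ry": 0,"rz": 0,"hand": 0.3}]' --squeeze 20

```text
time_s: 17.08
eef_pos: [588.0, 259.2, 42.7]
eef_rot: [0.0, 0.97, 0.243, -0.0]
wrist_force: [-0.5, -0.8, 0.0]
opening: 55.5
finger_force: 0.0
```

Emit:
drive_tool --commands '[{"dx": 0,"dy": 0,"dz": 0,"rx": 0,"ry": 0,"rz": 0,"hand": 0.0},{"dx": 0,"dy": 0,"dz": 0,"rx": 0,"ry": 0,"rz": 0,"hand": -0.1},{"dx": 0,"dy": 0,"dz": 0,"rx": 0,"ry": 0,"rz": 0,"hand": -0.3},{"dx": 0,"dy": 0,"dz": 0,"rx": 0,"ry": 0,"rz": 0,"hand": -1},{"dx": 0,"dy": 0,"dz": 0,"rx": 0,"ry": 0,"rz": 0,"hand": -1},{"dx": 0,"dy": 0,"dz": 0,"rx": 0,"ry": 0,"rz": 0,"hand": -1}]'

```text
time_s: 17.82
eef_pos: [588.6, 259.5, 43.8]
eef_rot: [-0.0, 0.97, 0.243, 0.0]
wrist_force: [-0.8, -0.1, 4.9]
opening: 32.9
finger_force: 20.0
```

Emit:
drive_tool --commands '[{"dx": 0,"dy": 0,"dz": -0.02,"rx": 0,"ry": 0,"rz": 0,"hand": -1},{"dx": 0,"dy": 0,"dz": -0.06,"rx": 0,"ry": 0,"rz": 0,"hand": -1},{"dx": 0,"dy": 0,"dz": -0.12,"rx": 0,"ry": 0,"rz": 0,"hand": -1},{"dx": 0,"dy": 0,"dz": -0.2,"rx": 0,"ry": 0,"rz": 0,"hand": -1},{"dx": 0,"dy": 0,"dz": -0.28,"rx": 0,"ry": 0,"rz": 0,"hand": -1},{"dx": 0,"dy": 0,"dz": -0.28,"rx": 0,"ry": 0,"rz": 0,"hand": -1}]' --squeeze 30

```text
time_s: 18.58
eef_pos: [589.8, 260.2, 116.1]
eef_rot: [-0.0, 0.97, 0.242, 0.003]
wrist_force: [0.7, -0.2, -0.8]
opening: 32.9
finger_force: 29.9
```

Run:
```python
from h import *
print('spent w4',px('w4',477,187,24),'s0',px('s0',255+328/6,198+(425-305)/6,24),'corner w4 (near side)',px('w4',470,103,18),px('w4',404,234,18))
plan([589.7,3.3,70],.49)
s=telemetry.read_state();print(s['eef_pos'],s['finger_force'],s['opening'],s['wrist_force'])
```

```text
spent w4 [573.34169287  64.68851533  24.        ] s0 [570.69504143  64.55623677  24.        ] corner w4 (near side) [624.4002486  106.23556347  18.        ] [511.46719475  90.81199599  18.        ]
shift [-0.485   0.9065  0.1823] turn [ 0.    -0.006 -0.   ] yaw now 0.4899
[589.83743147 260.23355719 116.09867563] 29.86285239458084 32.92291230480477 [ 0.65919507 -0.18593272 -0.82965997]
```

Emit:
drive_tool --commands '[{"dx": -0.05,"dy": 0.09,"dz": 0,"rx": 0,"ry": 0,"rz": 0,"hand": -1},{"dx": -0.13,"dy": 0.22,"dz": 0,"rx": 0,"ry": 0,"rz": 0,"hand": -1},{"dx": -0.22,"dy": 0.38,"dz": 0,"rx": 0,"ry": 0,"rz": 0,"hand": -1},{"dx": -0.31,"dy": 0.54,"dz": 0,"rx": 0,"ry": 0,"rz": 0,"hand": -1},{"dx": -0.4,"dy": 0.7,"dz": 0,"rx": 0,"ry": 0,"rz": 0,"hand": -1},{"dx": -0.47,"dy": 0.83,"dz": 0,"rx": 0,"ry": 0,"rz": 0,"hand": -1},{"dx": -0.512,"dy": 0.905,"dz": 0,"rx": 0,"ry": 0,"rz": 0,"hand": -1},{"dx": -0.512,"dy": 0.905,"dz": 0.08,"rx": 0,"ry": 0,"rz": 0,"hand": -1},{"dx": -0.512,"dy": 0.905,"dz": 0.2,"rx": 0,"ry": 0,"rz": 0,"hand": -1},{"dx": -0.512,"dy": 0.905,"dz": 0.28,"rx": 0,"ry": 0,"rz": 0,"hand": -1},{"dx": -0.512,"dy": 0.905,"dz": 0.28,"rx": 0,"ry": 0,"rz": 0,"hand": -1}]'

```text
time_s: 19.95
eef_pos: [579.6, -0.8, 41.2]
eef_rot: [-0.001, 0.97, 0.243, -0.002]
wrist_force: [0.7, -0.7, 0.8]
opening: 32.7
finger_force: 29.9
```

Run:
```python
from h import *
c=snap('wrist','w6');cv2.imwrite('pics/w6.png',c['img'])
plan([583.5,.2,-9],.49)
s=telemetry.read_state();print(s['eef_pos'],s['finger_force'],s['opening'],s['wrist_force'])
```

```text
shift [0.0106 0.0022 0.2063] turn [-0.001  0.002  0.   ] yaw now 0.4901
[ 5.81011875e+02 -5.64400522e-01  4.25872483e+01] 29.884817898273468 32.61558846047331 [ 0.21868784 -0.02518794  0.27883075]
```

View pics/w6.png

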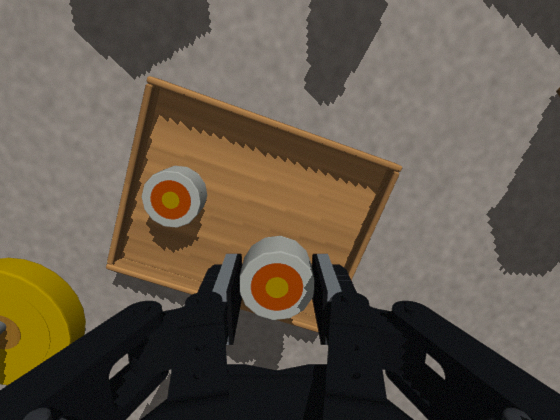

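The light is held upright, with its lens at (277,285). The tray rim corners are at (150,80), (399,168) and (110,266), with (320,330) partly hidden. The spent light is at (171,200).

Run:
```python
from h import *
C=[px('w6',*q,18)[:2] for q in((150,80),(399,168),(110,266))]
print(np.array(C).round(1).tolist(),np.linalg.norm(C[0]-C[1]),np.linalg.norm(C[0]-C[2]))
ey=(C[0]-C[1])/np.linalg.norm(C[0]-C[1]);ex=np.array([ey[1],-ey[0]])
c=(C[1]+C[2])/2;print('centre',c,'yaw',np.arctan2(ex[1],ex[0]))
e=px('w6',171,200,24)[:2]-c;print('spent in tray',e@ex,e@ey)
p=telemetry.read_state()['eef_pos'];e=p[:2]-c;print('light in tray',e@ex,e@ey)
t=c-22*ey;plan([t[0],t[1],-9],.49)
```

```text
[[625.9, 101.1], [649.3, -42.6], [512.6, 82.2]] 145.59443902411326 114.87593734530822
centre [580.97537572  19.82628885] yaw 0.16162702938745463
spent in tray -1.318148353759839 45.195209682716445
light in tray -3.245332970872853 -20.130806226641344
shift [0.0102 0.0114 0.2063] turn [-0.001  0.002  0.   ] yaw now 0.4901
```

Emit:
drive_tool --commands '[{"dx": 0.01,"dy": 0.006,"dz": 0.06,"rx": 0,"ry": 0,"rz": 0,"hand": -1},{"dx": 0.01,"dy": 0.006,"dz": 0.12,"rx": 0,"ry": 0,"rz": 0,"hand": -1},{"dx": 0.01,"dy": 0.006,"dz": 0.17,"rx": 0,"ry": 0,"rz": 0,"hand": -1},{"dx": 0.01,"dy": 0.006,"dz": 0.195,"rx": 0,"ry": 0,"rz": 0,"hand": -1},{"dx": 0.01,"dy": 0.006,"dz": 0.204,"rx": 0,"ry": 0,"rz": 0,"hand": -1},{"dx": 0.01,"dy": 0.006,"dz": 0.204,"rx": 0,"ry": 0,"rz": 0,"hand": -1}]'

```text
time_s: 20.75
eef_pos: [584.8, -0.7, -7.7]
eef_rot: [0.0, 0.97, 0.243, 0.0]
wrist_force: [0.1, 1.1, -0.4]
opening: 32.6
finger_force: 29.9
```

Emit:
drive_tool --commands '[{"dx": 0,"dy": 0,"dz": 0.006,"rx": 0,"ry": 0,"rz": 0,"hand": -1},{"dx": 0,"dy": 0,"dz": 0.012,"rx": 0,"ry": 0,"rz": 0,"hand": -1},{"dx": 0,"dy": 0,"dz": 0.016,"rx": 0,"ry": 0,"rz": 0,"hand": -1},{"dx": 0,"dy": 0,"dz": 0.016,"rx": 0,"ry": 0,"rz": 0,"hand": -1}]'

```text
time_s: 21.25
eef_pos: [584.6, -0.8, -11.8]
eef_rot: [0.0, 0.97, 0.243, -0.0]
wrist_force: [0.4, 0.5, -0.3]
opening: 32.5
finger_force: 29.9
```

Emit:
drive_tool --commands '[{"dx": 0,"dy": 0,"dz": 0.004,"rx": 0,"ry": 0,"rz": 0,"hand": -1},{"dx": 0,"dy": 0,"dz": 0.008,"rx": 0,"ry": 0,"rz": 0,"hand": -1},{"dx": 0,"dy": 0,"dz": 0.008,"rx": 0,"ry": 0,"rz": 0,"hand": -1}]'

```text
time_s: 21.62
eef_pos: [584.7, -0.8, -12.1]
eef_rot: [0.0, 0.97, 0.242, -0.0]
wrist_force: [-4.0, 0.0, 11.2]
opening: 32.4
finger_force: 30.9
```

The light is on the floor at the predicted height. I ease off, open a little and rise.

Emit:
drive_tool --commands '[{"dx": 0,"dy": 0,"dz": -0.007,"rx": 0,"ry": 0,"rz": 0,"hand": -1},{"dx": 0,"dy": 0,"dz": -0.007,"rx": 0,"ry": 0,"rz": 0,"hand": 0},{"dx": 0,"dy": 0,"dz": -0.007,"rx": 0,"ry": 0,"rz": 0,"hand": 0.03},{"dx": 0,"dy": 0,"dz": -0.007,"rx": 0,"ry": 0,"rz": 0,"hand": 0.03},{"dx": 0,"dy": 0,"dz": -0.007,"rx": 0,"ry": 0,"rz": 0,"hand": 0.03}]'

```text
time_s: 22.25
eef_pos: [584.5, -0.7, -12.2]
eef_rot: [-0.0, 0.97, 0.243, -0.0]
wrist_force: [-0.2, -0.3, 0.4]
opening: 44.1
finger_force: 0.0
```

Emit:
drive_tool --commands '[{"dx": 0,"dy": 0,"dz": -0.03,"rx": 0,"ry": 0,"rz": 0,"hand": 0.03},{"dx": 0,"dy": 0,"dz": -0.1,"rx": 0,"ry": 0,"rz": 0,"hand": 0.03},{"dx": 0,"dy": 0,"dz": -0.25,"rx": 0,"ry": 0,"rz": 0,"hand": 0.03},{"dx": 0,"dy": 0,"dz": -0.45,"rx": 0,"ry": 0,"rz": 0,"hand": 0.03},{"dx": 0,"dy": 0,"dz": -0.6,"rx": 0,"ry": 0,"rz": 0,"hand": 0.03},{"dx": 0,"dy": 0,"dz": -0.6,"rx": 0,"ry": 0,"rz": 0,"hand": 0.03}]'

```text
time_s: 23.0
eef_pos: [587.8, -0.4, 143.1]
eef_rot: [0.001, 0.97, 0.243, 0.005]
wrist_force: [0.3, -0.7, 0.2]
opening: 44.0
finger_force: 0.0
```

Run:
```python
from h import *
snap('wrist','w7');s=telemetry.read_state();print(s['time_s'],s['eef_pos'])
c=np.array([580.98,19.83]);ey=np.array([-.161,.987]);ex=np.array([.987,.161])
def lens(f,box=None):
    im=cv2.imread(f'pics/{f}.png');h=cv2.cvtColor(im,cv2.COLOR_BGR2HSV)
    m=((h[...,0]<30)&(h[...,1]>200)&(h[...,2]>120)).astype(np.uint8)*255
    cs,_=cv2.findContours(m,cv2.RETR_EXTERNAL,cv2.CHAIN_APPROX_NONE)
    for k in cs:
        if len(k)>=8 and cv2.contourArea(k)>15:
            e=cv2.fitEllipse(cv2.convexHull(k));yield e
for e in lens('w7'):
    q=px('w7',*e[0],24)[:2]-c;print(np.round(e[0],1),np.round(e[1],1),'tray',(q@ex).round(1),(q@ey).round(1))
snap('scene','s7')
for e in lens('s7'):
    print('scene',np.round(e[0],1),np.round(e[1],1),px('s7',*e[0],24).round(1))
```

```text
23.05 [585.99541672  -0.61932577 140.68344291]
[ 84.7 268.4] [89.7 96.5] tray -117.4 128.0
[274.8 204.2] [23.6 24.3] tray -0.9 -21.0
[202.4 180.8] [24.1 25.5] tray -1.3 45.6
```

The light lies in the tray at (-1,-21), its lens the same shape and size as the undisturbed spent light's at (-1,46). The arm is clear, so I hand it in.

```bash
python3 -c "
from station import workorder
print(workorder.job_done())"
```

```text
the job is handed in; nothing more can be done
None
```

I handed the job in at about 23 s: the light lies flat, lens up, in the tray beside the spent one, and the base sits fully down on the blue stand. Readings while pressing stayed below about 15 N. The hand-in returned no verdict, and I did not re-image the base after lifting the light out.

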